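# Set a dowelled cap stone and hold it down

### The arm

A 6-joint arm with a two-finger parallel gripper is mounted at the origin on the work surface. World frame = base frame: x ahead of the robot, y to its left, z up, the work surface at z = 0. Lengths are in mm, angles in rad, forces in N, time in s.
With the tool pointing down it reaches from about 350 to 875 mm from the base axis. Payload 4.2 kg.
Tool frame: the origin (TCP) lies at the very end of the fingers, on their centre line; the grasp point (between the pads) lies 19 mm behind it; z points along the fingers, y is the line along which they close (so a half turn about z gives the same grasp; the last joint's range is limited). The gripper opens to 85 mm and grips with 20 to 120 N. Pads are 22 mm wide; open, the fingers measure 114 mm over their backs; the gripper's body (76 mm by 85 mm) begins 54 mm behind the grasp point. The pads swing forward as they close: fully open they stand 13 mm farther back than shut.
Start: joints at [-0.958, 0.385, 0.008, 0, -1.194, -0.259], TCP at [216.555, -586.262, 231.312] pointing down, gripper open.
Joint ranges: [-3.14, 3.14], [-1.21, 2.06], [-1.07, 1.41], [-3.16, 2.05], [-2.99, -0.16], [-3.1, 3.1]. Speed limits (rad/s): [2.79, 2.79, 3.14, 3.14, 3.14, 3.14].

### API

Orientations are given as a unit quaternion [x, y, z, w].
In Python, from bench import read_state, get_image, camera_model, job_done gives the robot as it stands.
- The arm moves only by the shell command python3 -m handwheel 'ROWS'. ROWS is JSON, a list of rows, each a list of 7 numbers: the shift along the tool's x, y, z in m, then the turn, a rotation vector about the tool's x, y, z in rad, then the gripper's target within -1 to 1 (fully open at 1, half-way at 0, shut at -1). In form: [[dx, dy, dz, wx, wy, wz, jaw], ...]. A call has 1 to 10 rows; each row is the pose to reach, as a shift and turn from the pose commanded when the call began, along the tool's axes at that moment; what a row does not reach only later rows make up. A row lasts 1/8 s, in which the tool goes at most 62.5 mm and 10.7 degrees, less where a joint would pass 70% of its speed; a pose out of reach is approached as far as the arm can. A call with a gripper value outside its range is refused whole. The fingers move at their own pace and stop on an object; the grip force is fixed at half the most. Time passes only in rows, so rows that repeat a pose let the fingers close. It gives the time, the measured TCP pose, the force, the opening and the grip force at its end, in the units of the state.
- read_state(): the state, without advancing time (a new reading comes with each control period).
- get_image(name): name is "scene" or "top" or "wrist"; returns (picture, depth): 480x640x3 uint8, blue, green, red; 480x640 float32, mm along the optical axis (not along the pixel's ray), 0 where there is no reading.
- camera_model(name): a dict with "K" (3x3 intrinsics, pixels), "rvec" (rotation vector, rad) and "tvec" (3), from world to camera coordinates, as OpenCV has them; the wrist camera has in their place "hand_eye" (4x4, takes a point from camera to tool coordinates, whose origin is the TCP and whose axes are the flange's). Camera axes: x right, y down, z forward; pixel columns grow to the right and rows downward; lengths in mm; the calibration is good to about 2 mm. A picture is of the moment at which its call begins: read the wrist's pose just before it. camera_model takes no time and is no camera call.
- job_done(): hands the job in; it is judged then, once.
The state is a dict: "clock": time; "joints": joint angles; "joint_vel": joint speeds; "joint_efforts": joint torques, N m; "position": TCP position; "ee_rot": TCP orientation; "contact_force": force on the tool from outside, world axes, zero at the start; "wrist_torque": the same for the moment, N m; "gripper_width": finger opening in mm; "grasp_force": force on a finger pad.
Only numpy, scipy, OpenCV 4.12 (cv2) and the standard library are available. Lean on these libraries where they do the work, as an engineer would, in place of code of your own. Each camera call takes 0.05 s, during which the arm holds its last target. There are 200 camera calls.

### The job

Pick up the loose cap stone and set it on the lower stone so that both steel dowels go into their holes and it sits fully down on the bed, thick dowel under the rounded roll end. Then keep pressing it firmly down with the gripper, as if the bonding resin were setting, and finish while still holding it pressed: do not let go. Leave the mallet and the two chisels where they lie.

Things in the scene. Friction and masses are not known exactly. Their poses are not given: they have to be found in the camera images.
- base: Lower stone, fixed; origin at the centre of its underside, on the bench. Board 240 (x) x 130 x 18 mm high, on it a plain stone block 150 (x) x 70 x 50 mm between two wooden cleats (at x = -91 and +91 mm, top at z = 42 mm). The block's flat top, the bed, is at z = 68 mm; two upright steel dowels stand 20 mm out of it at y = 0: a thick one at x = -32 mm, a thin one at x = +32 mm.
- cap: Loose cap stone, about 0.45 kg, holes down; origin at the centre of its flat underside, z up. 120 (x) x 50 mm (y); flat parallel upright sides, to be gripped across the 50 mm at its middle. Round roll moulding at the -x end, 52 mm high; about 40 mm high at the middle, sloping to 32 mm at the +x end. Seated, its x, y, z point the same way as the base's and its underside lies on the bed (z = 68 mm).
- thick_dowel (a point): Foot of the thick dowel (16 mm in diameter, 20 mm high, its top 5 mm tapering to 10 mm), on its axis at bed height, 68 mm above the bench.
- thin_dowel (a point): Foot of the thin dowel (12 mm in diameter, 20 mm high, its top 5 mm tapering to 6 mm), on its axis at bed height.
- thick_hole (a point): Centre of the mouth of the cap's thick hole, in the plane of its underside, at x = -32 mm in the cap's frame, under the roll: blind, 18 mm wide, 25 mm deep, chamfered mouth.
- thin_hole (a point): Centre of the mouth of the cap's thin hole, in the plane of its underside, at x = +32 mm in the cap's frame, at the low end: blind, 14 mm wide, 25 mm deep, chamfered mouth.
- mallet: Bystander: round stone mallet standing on its dark metal head, wooden handle up; head 100 mm in diameter, 210 mm high overall. Origin at the centre of its foot.
- chisel_wide: Bystander: steel chisel with a 34 mm wide blade, 213 mm long along its x, lying flat, 18 mm high. Origin near its middle, underside.
- chisel_narrow: Bystander: steel chisel with an 18 mm wide blade, 213 mm long along its x, lying flat, 18 mm high. Origin near its middle, underside.
Things that resemble listed ones, but are neither listed nor needed, are in the scene too. Of the things like the cap, leave any that is pink; of the rest the smaller one is meant.

How it is judged (in metres and radians):
On the way:
1. the cap stone is lifted by the gripper, its underside higher than the dowel tops (height (world z) of cap above 0.088 m and contact force between the fingers and cap above 2 N), for 0.1 s.
At the end, for the whole second after the job is handed in: Each hole is centred within 4 mm on its own dowel and within 3 mm of the bed, the cap is at rest, and the gripper still touches it and presses so that the force between the stones, its weight included, is above 10 N (a push of about 6 N or more) (horizontal distance between thick_hole and thick_dowel below 0.004 m and horizontal distance between thin_hole and thin_dowel below 0.004 m and z of each of thick_hole, thin_hole in the frame of base below 0.071 m and contact force between cap and base above 10 N and contact force between the fingers and cap above 3 N and linear speed of cap below 0.02 m/s); the arm keeps its last pose, push and grip.
It fails at once if the mallet is moved more than 3 cm or tipped (distance of mallet from where it was at the start of the episode above 0.03 m or angle between mallet's own z axis and vertical above 0.4 rad).
It fails at once if a chisel is moved more than 3 cm (distance of any of chisel_wide, chisel_narrow from where it was at the start of the episode above 0.03 m).
It also fails if it takes over 40 s, if anything falls off the work surface, if the arm or the gripper's body presses on something with over 40 N, if the wrist force passes 120 N, or if a joint passes its speed limit or range.

## Working session

There is one attempt and no reset: what is moved stays moved. The work goes in short steps, Python scripts to look and compute and a shell command to move; the robot and the scene stay as the last step left them, time stands still between calls to the robot, and variables do not carry over. Pictures are saved under pics/ and viewed, at most 10 in all, crops included, and the job is handed in when it is done.

```bash
mkdir -p pics; cat > h.py <<'E'
import numpy as np, cv2
from bench import *
def model(name, st=None):
    m=camera_model(name); K=np.array(m["K"])
    if "rvec" in m:
        R=cv2.Rodrigues(np.array(m["rvec"],float))[0]; t=np.array(m["tvec"],float).ravel()
        return K,R,t
    from scipy.spatial.transform import Rotation as Ro
    T=np.eye(4);T[:3,:3]=Ro.from_quat(st["ee_rot"]).as_matrix();T[:3,3]=st["position"]
    T=np.linalg.inv(T@np.array(m["hand_eye"])); return K,T[:3,:3],T[:3,3]
def plane(M,uv,z):
    K,R,t=M; uv=np.atleast_2d(uv).astype(float)
    d=(R.T@np.linalg.inv(K)@np.c_[uv,np.ones(len(uv))].T).T; c=-R.T@t
    return c+d*((z-c[2])/d[:,2])[:,None]
def cloud(M,D):
    K,R,t=M; v,u=np.indices(D.shape)
    p=np.stack([(u-K[0,2])/K[0,0]*D,(v-K[1,2])/K[1,1]*D,D],-1)
    return (p-t)@R
E
python3 - <<'E'
from h import *
s=read_state(); print(s)
for n in("scene","top"):
    I,D=get_image(n); cv2.imwrite(f"pics/{n}0.png",I); np.savez(f"{n}0.npz",I=I,D=D)
    K,R,t=model(n); print(n,K.tolist(),(-R.T@t).tolist(),(D==0).mean())
E
```

```text
{'clock': 0.0, 'joints': array([-9.58384442e-01,  3.85541073e-01,  6.63947475e-03, -5.05289816e-04,
       -1.19400866e+00, -2.58578966e-01]), 'joint_vel': array([-1.18680962e-03,  2.86919175e-05,  1.65812914e-03,  2.36385708e-04,
       -5.15799084e-04, -1.40533897e-03]), 'joint_efforts': array([ 4.22857956e-04, -3.92292666e+01,  1.88401794e+01,  4.18603644e+00,
       -4.57344446e-03, -1.51986745e-05]), 'position': array([ 216.36530736, -585.7324852 ,  230.23534346]), 'ee_rot': array([-1.75903151e-01,  9.84406882e-01,  1.05737122e-03, -2.32984961e-04]), 'contact_force': array([ 0.63348719, -0.88213104, -0.76443279]), 'wrist_torque': array([ 0.02755145, -0.00538903,  0.02615572]), 'grasp_force': 0.0, 'gripper_width': 85.464261338729}
scene [[584.1233238331328, 0.0, 309.2236320534438], [0.0, 584.1233238331328, 234.017367191711], [0.0, 0.0, 1.0]] [1296.575131335268, 319.5541930585712, 1143.8802401826829] 0.004117838541666667
top [[521.3012902054003, 0.0, 314.2342148892809], [0.0, 521.3012902054003, 238.00014599486906], [0.0, 0.0, 1.0]] [453.7352781517757, 6.215969371035416, 1552.178876107201] 0.004124348958333334
```

View pics/scene0.png

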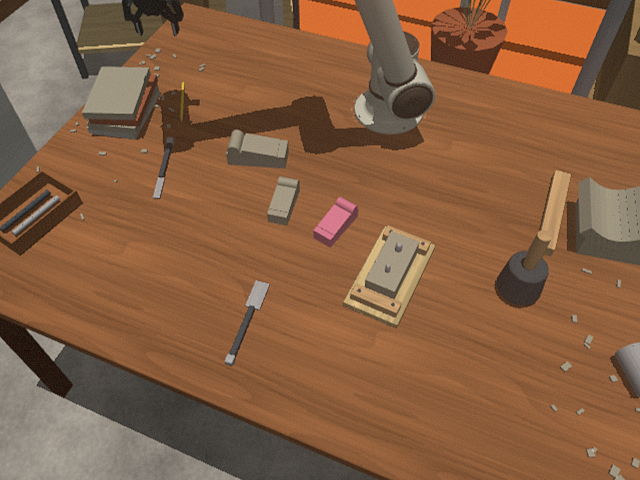

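View pics/top0.png

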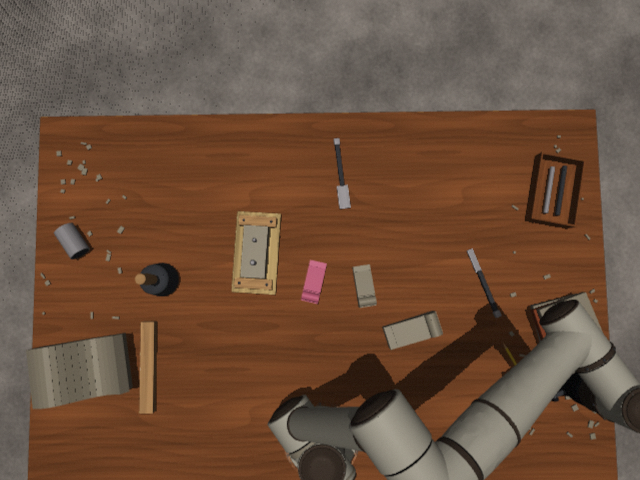

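The scene picture shows two grey cap-like stones, at scene (257,150) / top (413,331) and at scene (284,200) / top (365,286), and a pink one at (336,222) / (314,281). The grey one at scene (284,200) looks smaller, so it is the candidate. The base is at scene (390,275), the mallet at (525,275), and the chisels at (247,320) and (165,165). I'll measure the sizes and enlarge.

```bash
cat > m1.py <<'E'
from h import *
d=np.load("top0.npz");I,D=d["I"],d["D"];M=model("top");P=cloud(M,D)
d2=np.load("scene0.npz");I2,D2=d2["I"],d2["D"];P2=cloud(model("scene"),D2)
for n,(I_,P_,pts) in dict(top=(I,P,dict(big=(413,331),small=(365,286),pink=(314,281),block=(256,252))),scene=(I2,P2,dict(big=(257,150),small=(284,200),pink=(336,222)))).items():
  m=((P_[...,2]>(12))&(P_[...,2]<110)).astype(np.uint8)
  k,L,S,_=cv2.connectedComponentsWithStats(m)
  for o,(u,v) in pts.items():
    w=np.median(L[v-3:v+4,u-3:u+4]); 
    q=P_[L==w]; r=cv2.minAreaRect(q[:,:2].astype(np.float32)); print(n,o,len(q),np.round(r[0],1),np.round(r[1],1),round(r[2],1),"z",np.round(np.percentile(q[:,2],[5,50,95,100]),1))
def crop(I,u,v,r,s): return cv2.resize(I[v-r:v+r,u-r:u+r],(s,s),interpolation=cv2.INTER_CUBIC)
cv2.imwrite("pics/crop1.png",np.hstack([crop(I2,284,185,62,400),crop(I,256,252,50,400)]))
E
python3 m1.py
```

```text
top big 1387 [ 316.  -265.1] [ 67.3 157.8] 16.6 z [34.7 49.7 66.5 74. ]
top small 742 [ 444.7 -129.1] [119.7  50.3] 7.9 z [27.7 38.5 50.9 57.4]
top pink 711 [458.4  18. ] [ 49.8 119.9] 76.6 z [29.2 39.  51.5 60.7]
top block 3467 [546.2 187.6] [130.9 239.7] 85.7 z [14.1 41.  71.5 92.8]
scene big 1653 [ 320.1 -265.8] [ 76.1 158.1] 16.7 z [16.8 46.1 65.6 75.1]
scene small 971 [ 450.5 -129.3] [122.8  52.2] 8.3 z [17.3 36.5 50.3 56.1]
scene pink 1077 [460.7  16.5] [ 54.4 126. ] 75.9 z [17.  36.3 50.3 54.8]
```

View pics/crop1.png

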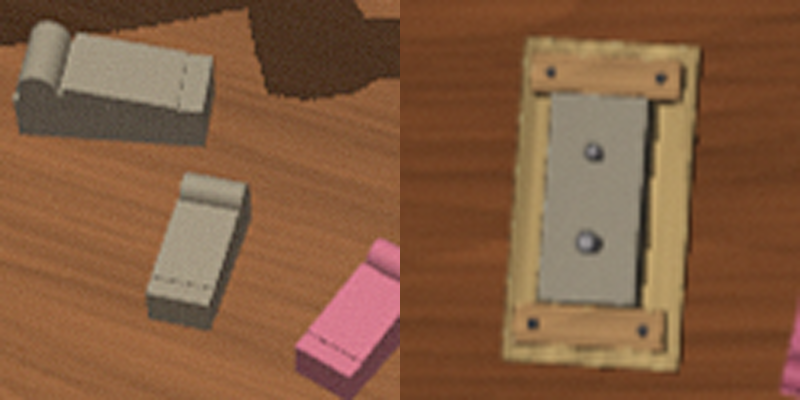

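The crop shows the smaller grey stone at scene (284,200). It measures 120 x 50 mm with the roll toward the robot, while the other grey one is 158 mm and the third is pink, so this is the cap. The thick dowel on the base is the nearer one, at top (253,262), and the thin one is at top (254,240).

```bash
cat >> h.py <<'E'
from scipy.spatial.transform import Rotation as Ro
def go(x,y,z,yaw_deg,s=None):
    s=s or read_state(); R=Ro.from_quat(s["ee_rot"]); a=np.radians(yaw_deg)
    T=Ro.from_matrix(np.array([[-np.cos(a),-np.sin(a),0],[-np.sin(a),np.cos(a),0],[0,0,-1]]))
    print("shift m",np.round(R.inv().apply(np.array([x,y,z])-s["position"])/1000,4),"turn",np.round((R.inv()*T).as_rotvec(),4))
E
python3 - <<'E'
from h import *
print(np.round(camera_model("wrist")["hand_eye"],3)); print(camera_model("wrist")["K"])
go(540,188,260,-4)
go(447,-129,230,8)
E
```

```text
[[ 0.00000e+00 -9.61000e-01 -2.78000e-01  7.01370e+01]
 [ 1.00000e+00  0.00000e+00  1.00000e-03  7.35000e-01]
 [-1.00000e-03 -2.78000e-01  9.61000e-01 -1.41822e+02]
 [ 0.00000e+00  0.00000e+00  0.00000e+00  1.00000e+00]]
[[420.9604187    0.         323.69416525]
 [  0.         420.9604187  242.39201068]
 [  0.           0.           1.        ]]
shift m [-0.5716  0.6139 -0.0285] turn [ 0.002  -0.0005  0.4234]
shift m [-0.3746  0.3486  0.001 ] turn [ 0.002  -0.0003  0.214 ]
```

```bash
python3 -m handwheel '[[0,0,-0.03,0,0,0,1],[-0.57,0.614,-0.03,0,0,0.423,1],[-0.57,0.614,-0.03,0,0,0.423,1],[-0.57,0.614,-0.03,0,0,0.423,1],[-0.57,0.614,-0.03,0,0,0.423,1],[-0.57,0.614,-0.03,0,0,0.423,1],[-0.57,0.614,-0.03,0,0,0.423,1],[-0.57,0.614,-0.03,0,0,0.423,1],[-0.57,0.614,-0.03,0,0,0.423,1],[-0.57,0.614,-0.03,0,0,0.423,1]]'; python3 -c "
from h import *
go(540,188,260,-4)"
```

```text
clock: 1.35
position: [431.0, -69.8, 261.4]
ee_rot: [0.034, 0.999, 0.0, 0.0]
contact_force: [1.5, -0.9, -0.3]
gripper_width: 85.7
grasp_force: 0.0
shift m [-0.091   0.2646  0.0015] turn [0.0001 0.0003 0.0009]
```

```bash
python3 -m handwheel '[[-0.091,0.264,0,0,0,0,1],[-0.091,0.264,0,0,0,0,1],[-0.091,0.264,0,0,0,0,1],[-0.091,0.264,0,0,0,0,1],[-0.091,0.264,0,0,0,0,1],[-0.091,0.264,0,0,0,0,1],[-0.091,0.264,0,0,0,0,1]]'; python3 - <<'E'
from h import *
ss=[read_state()]
I,D=get_image("wrist"); ss.append(read_state()); cv2.imwrite("pics/w1.png",I)
np.savez("w1.npz",I=I,D=D,p=ss[0]["position"],q=ss[0]["ee_rot"])
for s in ss: print(s["position"],s["ee_rot"])
go(447,-129,250,8)
E
```

```text
clock: 2.22
position: [539.4, 184.7, 260.9]
ee_rot: [0.035, 0.999, -0.0, -0.001]
contact_force: [0.7, 0.7, -0.4]
gripper_width: 85.5
grasp_force: 0.0
[539.35405501 184.66895345 260.89337453] [ 3.47037533e-02  9.99397396e-01 -3.52118039e-04 -6.09346421e-04]
[539.37798514 184.34935337 261.23577916] [ 3.49514564e-02  9.99388934e-01 -1.90408529e-04 -3.43873454e-04]
shift m [ 0.0703 -0.319   0.0114] turn [-0.0003 -0.0007 -0.2095]
```

View pics/w1.png

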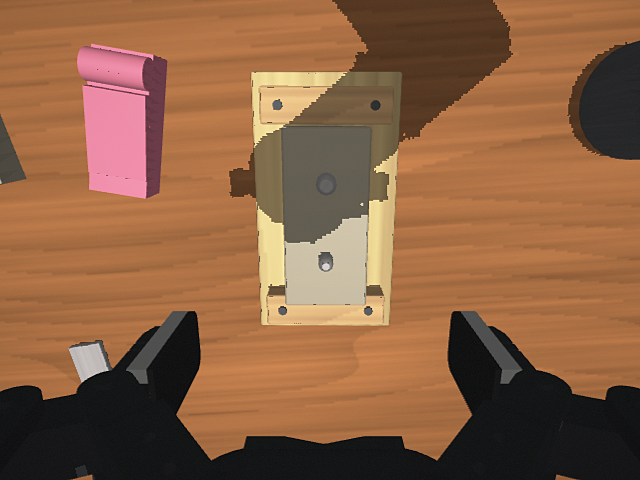

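The wrist view shows the base upside-down, with the robot side at the top. The thick dowel is at (326,184), the thin one at (326,262), and the block spans about (283..370, 126..305). The mallet is at the right edge and well clear.

```bash
cat > m2.py <<'E'
from h import *
d=np.load("w1.npz");I,D=d["I"],d["D"];M=model("wrist",dict(position=d["p"],ee_rot=d["q"]));P=cloud(M,D)
q=P[70:325,240:410];print("z bed med",np.median(q[...,2][(q[...,2]>60)&(q[...,2]<76)]))
m=(P[...,2]>60)&(P[...,2]<76); m[:70]=m[330:]=0;m[:,:240]=m[:,410:]=0
m=cv2.morphologyEx(m.astype(np.uint8),cv2.MORPH_OPEN,np.ones((5,5)))
c=max(cv2.findContours(m,0,2)[0],key=cv2.contourArea).reshape(-1,2)
r=cv2.minAreaRect(plane(M,c,68)[:,:2].astype(np.float32));print("block by ray@68",r)
c=np.argwhere((P[...,2]>55)&(m>0))
for n,(u,v) in dict(thick=(326,184),thin=(326,262)).items():
    w=P[v-22:v+23,u-18:u+19]; k=w[...,2]>78; k2=w[...,2]>85.5
    for kk in(k,k2):
        vv,uu=np.nonzero(kk); c,rad=cv2.minEnclosingCircle(w[kk][:,:2].astype(np.float32))
        print(n,kk.sum(),w[kk].mean(0).round(1),"circ",np.round(c,1),round(rad,1),"px",(uu+u-18).mean().round(1),(vv+v-22).mean().round(1),"ray88",plane(M,[[(uu+u-18).mean(),(vv+v-22).mean()]],88).round(1))
E
python3 m2.py
cat > m3.py <<'E'
from h import *
for n in("top","scene"):
    d=np.load(n+"0.npz");M=model(n);P=cloud(M,d["D"])
    for o,(x,y) in dict(a=(514,190),b=(578,185)).items():
        k=(abs(P[...,0]-x)<20)&(abs(P[...,1]-y)<20)&(P[...,2]>79)
        print(n,o,k.sum(),P[k].mean(0).round(1))
E
python3 m3.py
```

```text
z bed med 67.23606823088114
block by ray@68 ((546.7490234375, 186.45416259765625), (69.41824340820312, 148.30003356933594), 85.84874725341797)
thick 347 [513.8 188.7  93.8] circ [496.5 189.4] 27.2 px 325.6 184.5 ray88 [[514.6 188.7  88. ]]
thick 203 [513.5 188.5 101. ] circ [495.4 189.9] 26.1 px 325.3 185.4 ray88 [[515.3 188.5  88. ]]
thin 187 [574.6 184.4  94.7] circ [527.3 186.9] 58.1 px 325.1 263.4 ray88 [[576.9 184.1  88. ]]
thin 80 [570.8 184.5 110.6] circ [526.1 186.2] 57.0 px 324.9 265.4 ray88 [[578.5 183.8  88. ]]
top a 26 [514.1 189.5  86. ]
top b 13 [577.2 184.7  84.6]
scene a 39 [519.2 189.2  84.6]
scene b 20 [582.5 184.2  83.9]
```

```bash
python3 -m handwheel '[[0.07,-0.319,0.01,0,0,-0.21,1],[0.07,-0.319,0.01,0,0,-0.21,1],[0.07,-0.319,0.01,0,0,-0.21,1],[0.07,-0.319,0.01,0,0,-0.21,1],[0.07,-0.319,0.01,0,0,-0.21,1],[0.07,-0.319,0.01,0,0,-0.21,1],[0.07,-0.319,0.01,0,0,-0.21,1],[0.07,-0.319,0.01,0,0,-0.21,1]]'; cat > m4.py <<'E'
from h import *
s=read_state()
I,D=get_image("wrist"); cv2.imwrite("pics/w2.png",I)
np.savez("w2.npz",I=I,D=D,p=s["position"],q=s["ee_rot"])
M=model("wrist",s);P=cloud(M,D);print(s["position"])
m=(P[...,2]>10)&(P[...,2]<60)&(np.hypot(P[...,0]-447,P[...,1]+129)<75)
m=cv2.morphologyEx(m.astype(np.uint8),cv2.MORPH_OPEN,np.ones((5,5)))
k,L,S,_=cv2.connectedComponentsWithStats(m);i=1+S[1:,4].argmax();q=P[L==i]
r=cv2.minAreaRect(q[:,:2].astype(np.float32));print(k,S[i],r,np.percentile(q[:,2],[2,50,98]))
ax=np.radians(8);a=np.array([np.cos(ax),np.sin(ax)])
u=(q[:,:2]-[447,-129])@a
for lo in range(-70,70,10):
    w=q[(u>=lo)&(u<lo+10)]; w=w[w[:,2]>20]
    if len(w)>20:
        v=(w[:,:2]-[447,-129])@[-a[1],a[0]]; print(lo,len(w),w[:,2].mean().round(1),np.percentile(v,[1,99]).round(1),np.percentile(v,[1,99]).mean().round(2))
print("u range",np.percentile(u,[0.5,99.5]))
E
python3 m4.py
```

```text
clock: 3.28
position: [448.2, -127.6, 251.6]
ee_rot: [-0.071, 0.998, 0.0, 0.0]
contact_force: [0.4, 0.3, 0.9]
gripper_width: 85.4
grasp_force: 0.0
[ 448.21255278 -127.609348    251.56732411]
2 [ 289  130   62  137 8028] ((445.93536376953125, -130.35739135742188), (119.95946502685547, 50.05704879760742), 8.075505256652832) [30.35862502 39.33227661 51.48797235]
-70 97 27.4 [-25.7  22.3] -1.7
-60 855 43.7 [-25.4  23.2] -1.14
-50 800 50.9 [-25.4  23.1] -1.17
-40 618 45.0 [-25.8  23.3] -1.25
-30 778 41.9 [-25.7  23.2] -1.23
-20 715 41.6 [-26.   23.4] -1.3
-10 648 40.2 [-25.5  23.6] -0.94
0 641 38.6 [-25.8  23.1] -1.34
10 631 37.1 [-26.   23.4] -1.27
20 609 35.6 [-25.5  23.6] -0.91
30 574 34.0 [-25.8  23.1] -1.34
40 549 31.9 [-25.3  23.3] -0.98
50 492 31.4 [-25.4  23.5] -0.96
u range [-61.16319168  58.03144038]
```

Both poses are consistent. The base centre is (546.7,186.4) with yaw -4.2°, and the cap centre is (445.8,-130.3) with yaw 8.1°. Next is the grasp.

```bash
python3 -c "
from h import *
go(445.8,-130.3,90,8.1);go(445.8,-130.3,12,8.1)"
```

```text
shift m [ 0.003  -0.0026  0.1615] turn [0.0001 0.0004 0.0008]
shift m [ 0.003  -0.0026  0.2395] turn [0.0001 0.0004 0.0008]
```

```bash
python3 -m handwheel '[[0.003,-0.0026,0.06,0,0,0,1],[0.003,-0.0026,0.12,0,0,0,1],[0.003,-0.0026,0.16,0,0,0,1],[0.003,-0.0026,0.19,0,0,0,1],[0.003,-0.0026,0.215,0,0,0,1],[0.003,-0.0026,0.23,0,0,0,1],[0.003,-0.0026,0.238,0,0,0,1],[0.003,-0.0026,0.239,0,0,0,1],[0.003,-0.0026,0.239,0,0,0,1]]'; python3 -c "
from h import *
go(445.8,-130.3,12,8.1)"
```

```text
clock: 4.45
position: [446.0, -130.8, 12.8]
ee_rot: [-0.071, 0.997, -0.0, 0.001]
contact_force: [0.2, 0.4, 0.1]
gripper_width: 85.3
grasp_force: 0.0
shift m [0.0001 0.0006 0.0008] turn [-0.0002  0.0012  0.0001]
```

```bash
python3 -m handwheel '[[0,0,0,0,0,0,-1],[0,0,0,0,0,0,-1],[0,0,0,0,0,0,-1],[0,0,0,0,0,0,-1],[0,0,0,0,0,0,-1],[0,0,0,0,0,0,-1]]'
```

```text
clock: 5.2
position: [445.8, -131.2, 13.1]
ee_rot: [-0.071, 0.998, -0.0, 0.001]
contact_force: [-1.3, 0.4, 6.3]
gripper_width: 49.2
grasp_force: 63.7
```

```bash
python3 -m handwheel '[[0,0,-0.01,0,0,0,-1],[0,0,-0.05,0,0,0,-1],[0,0,-0.1,0,0,0,-1],[0,0,-0.15,0,0,0,-1],[0,0,-0.18,0,0,0,-1],[0,0,-0.18,0,0,0,-1],[0,0,-0.18,0,0,0,-1]]'; cat > m5.py <<'E'
import sys
from h import *
s=read_state()
I,D=get_image("wrist"); f=sys.argv[1]; cv2.imwrite(f"pics/{f}.png",I)
np.savez(f+".npz",I=I,D=D,p=s["position"],q=s["ee_rot"])
P=cloud(model("wrist",s),D)
R=Ro.from_quat(s["ee_rot"]); T=R.inv().apply(P.reshape(-1,3)-s["position"]).reshape(P.shape) # tool frame
# cap top region between fingers
m=(abs(T[...,1])<32)&(abs(T[...,0])<80)&(T[...,2]>-60)&(T[...,2]<20)&(D>0)
m=cv2.morphologyEx(m.astype(np.uint8),cv2.MORPH_OPEN,np.ones((3,3)))
q=T[m>0]
for lo in range(-70,80,10):
    w=q[(q[:,0]>=lo)&(q[:,0]<lo+10)]
    if len(w)>20:
        print(lo,len(w),"z",w[:,2].mean().round(1),np.percentile(w[:,1],[1,99]).round(1),np.percentile(w[:,1],[1,99]).mean().round(2))
print("x range",np.percentile(q[:,0],[0.2,1,99,99.8]).round(1), s["position"],s["contact_force"],s["grasp_force"])
E
python3 m5.py w3
```

```text
clock: 6.08
position: [443.5, -130.9, 190.2]
ee_rot: [-0.07, 0.998, 0.001, -0.002]
contact_force: [-0.7, 0.0, -5.9]
gripper_width: 49.1
grasp_force: 64.9
-40 1416 z -21.5 [-23.5  25.1] 0.78
-30 3297 z -22.7 [-23.6  25.3] 0.88
-20 3664 z -24.3 [-23.8  25.4] 0.83
-10 4719 z -27.2 [-24.3  25.9] 0.81
0 5621 z -29.6 [-26.2  27.8] 0.81
10 9007 z -35.1 [-31.4  31.6] 0.11
20 6395 z -28.2 [-23.7  25.3] 0.82
30 4031 z -35.4 [-23.7  25.3] 0.84
40 7646 z -37.7 [-23.7  25.3] 0.82
50 9520 z -26.1 [-23.7  25.3] 0.82
x range [-35.  -32.8  59.7  59.8] [ 443.47425059 -130.86969075  190.23314285] [-0.74637025  0.03373108 -5.88609851] 64.92846518754959
```

View pics/w3.png

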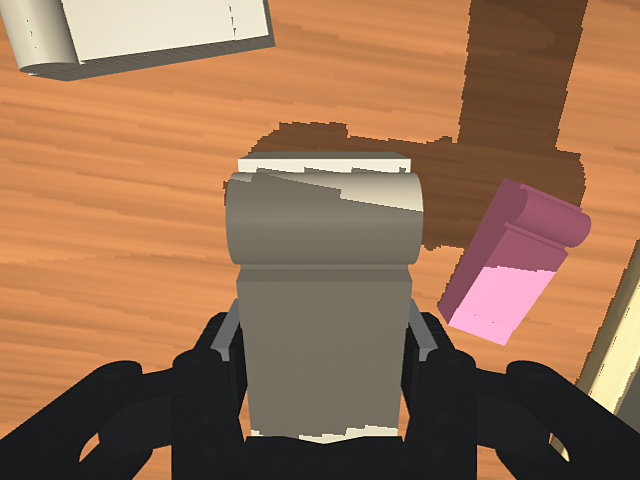

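The cap is held squarely, with its roll edge at about (325,155..265) and its sides visible between the pads. The grip centres it at tool y = 0, but the camera puts it at y = +0.8. So the camera has a 0.8 mm y bias, which I take off the base measurement.

```bash
python3 -c "
from h import *
go(546.7,185.6,150,-4.2)"
```

```text
shift m [-0.1466  0.299   0.0397] turn [ 0.001  -0.0052  0.2133]
```

```bash
python3 -m handwheel '[[-0.025,0.05,0,0,0,0.05,-1],[-0.05,0.1,0,0,0,0.1,-1],[-0.075,0.15,0,0,0,0.15,-1],[-0.1,0.2,0.01,0,0,0.2,-1],[-0.125,0.25,0.02,0,0,0.213,-1],[-0.14,0.285,0.03,0,0,0.213,-1],[-0.1466,0.299,0.035,0,-0.003,0.213,-1],[-0.1466,0.299,0.035,0,-0.003,0.213,-1],[-0.1466,0.299,0.035,0,-0.003,0.213,-1],[-0.1466,0.299,0.035,0,-0.003,0.213,-1]]'; python3 - <<'E'
from h import *
s=[read_state()]
for i in range(5): get_image("top"); s.append(read_state())
p=np.array([a["position"] for a in s]); q=Ro.from_quat([a["ee_rot"] for a in s]).mean(); print(p.round(2), p.mean(0))
s=dict(position=p.mean(0),ee_rot=q.as_quat()); go(546.7,185.6,115,-4.2,s); go(546.7,185.6,81,-4.2,s)
E
python3 m5.py w4
```

```text
clock: 7.38
position: [548.4, 184.3, 157.7]
ee_rot: [0.037, 0.999, 0.0, 0.002]
contact_force: [0.9, -0.2, -4.8]
gripper_width: 49.1
grasp_force: 65.2
[[548.43 184.3  157.71]
 [548.52 184.46 157.85]
 [548.59 184.63 157.89]
 [548.6  184.78 157.87]
 [548.61 184.94 157.8 ]
 [548.63 185.07 157.73]] [548.56306639 184.69731847 157.80951086]
shift m [0.0021 0.0007 0.0428] turn [0.0007 0.0034 0.    ]
shift m [0.0022 0.0007 0.0768] turn [0.0007 0.0034 0.    ]
-40 1368 z -21.4 [-23.5  25.1] 0.79
-30 3289 z -22.6 [-23.7  25.3] 0.8
-20 3657 z -24.2 [-23.7  25.3] 0.79
-10 4699 z -27.2 [-24.2  25.9] 0.86
0 5607 z -29.5 [-26.2  27.7] 0.77
10 9049 z -35.1 [-31.4  31.6] 0.09
20 6632 z -28.1 [-23.7  25.3] 0.79
30 3730 z -35.5 [-23.7  25.3] 0.81
40 7604 z -37.7 [-23.7  25.3] 0.78
50 9585 z -26.5 [-23.7  25.3] 0.79
60 103 z -3.9 [-23.2  23.9] 0.34
x range [-35.  -32.6  59.9  60. ] [548.62689797 185.07098451 157.73245033] [ 0.88167844 -0.83940176 -4.79324358] 65.21922927349806
```

```bash
cat > m6.py <<'E'
import sys
from h import *
d=np.load(sys.argv[1]+".npz");D=d["D"];s=dict(position=d["p"],ee_rot=d["q"])
P=cloud(model("wrist",s),D);R=Ro.from_quat(s["ee_rot"]);T=R.inv().apply(P.reshape(-1,3)-s["position"]).reshape(P.shape)
zb=s["position"][2]-68
m=(abs(T[...,2]-zb)<6)&(abs(T[...,1])<60)&(T[...,0]<110)&(T[...,0]>-60)
m=cv2.morphologyEx(m.astype(np.uint8),cv2.MORPH_OPEN,np.ones((3,3)))
q=T[m>0];print(m.sum(),np.median(q[:,2]),zb)
for lo in range(-50,100,5):
    w=q[(q[:,0]>=lo)&(q[:,0]<lo+5)]
    if len(w)>20: print("x",lo,len(w),w[:,1].min().round(1),w[:,1].max().round(1),(w[:,1].min()+w[:,1].max())/2)
for lo in range(-40,40,5):
    w=q[(q[:,1]>=lo)&(q[:,1]<lo+5)]
    if len(w)>20: print("y",lo,len(w),w[:,0].max().round(1))
E
python3 m6.py w4
```

```text
5426 90.31558426252755 89.73245032730455
x 50 127 -33.8 36.1 1.1270117906412978
x 55 1156 -33.7 35.9 1.1388330788332475
x 60 1284 -33.5 36.1 1.3206121966863194
x 65 1302 -33.9 36.0 1.0466209766527115
x 70 1302 -33.6 35.8 1.0952323831980024
x 75 255 -33.4 35.5 1.0096560803434826
y -35 278 76.0
y -30 392 76.0
y -25 392 76.0
y -20 388 76.0
y -15 400 76.0
y -10 388 76.0
y -5 376 76.0
y 0 417 76.0
y 5 377 76.0
y 10 400 76.0
y 15 387 76.0
y 20 396 76.0
y 25 387 76.0
y 30 385 76.0
y 35 63 75.5
```

View pics/w4.png

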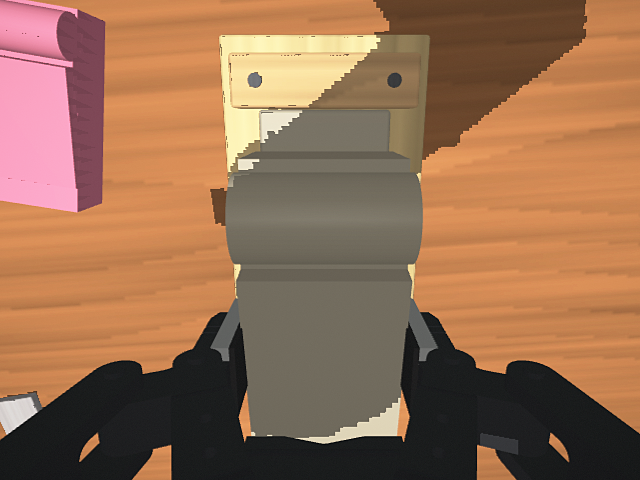

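The rear edge of the block, at image (260..390,110), is parallel to the roll, so yaw is aligned. The residual offset is about +1.4 mm in x and +0.4 mm in y. I'll descend closer and re-measure.

```bash
python3 -m handwheel '[[0.0014,0.0004,0.015,0,0.003,0,-1],[0.0014,0.0004,0.03,0,0.003,0,-1],[0.0014,0.0004,0.045,0,0.003,0,-1],[0.0014,0.0004,0.048,0,0.003,0,-1],[0.0014,0.0004,0.048,0,0.003,0,-1],[0.0014,0.0004,0.048,0,0.003,0,-1]]'; python3 m5.py w5 | tail -3; python3 m6.py w5; python3 -c "
from h import *
go(546.7,185.6,81,-4.2)"
```

```text
clock: 8.43
position: [547.9, 186.3, 110.0]
ee_rot: [0.036, 0.999, 0.0, 0.001]
contact_force: [0.4, -0.4, -5.2]
gripper_width: 48.9
grasp_force: 65.1
50 9552 z -26.6 [-23.7  25.3] 0.79
60 134 z -5.9 [-23.9  25.4] 0.76
x range [-35.1 -32.6  59.9  60. ] [547.87851399 186.27164932 109.97667129] [ 0.36611163 -0.35184029 -5.16478521] 65.09316936135292
7038 42.70931689503388 41.97667129240962
x 55 856 -35.1 34.9 -0.14016448033880735
x 60 1941 -34.9 35.2 0.1231055052251726
x 65 2007 -35.1 35.0 -0.08428947359950101
x 70 2081 -34.6 35.3 0.34259813321035537
x 75 153 -32.7 33.2 0.24549967334194278
y -35 483 75.3
y -30 509 75.3
y -25 503 75.3
y -20 506 75.3
y -15 506 75.3
y -10 494 75.3
y -5 512 75.3
y 0 513 75.3
y 5 506 75.3
y 10 502 75.3
y 15 505 75.3
y 20 503 75.3
y 25 507 75.3
y 30 481 75.3
shift m [ 0.0011 -0.0008  0.029 ] turn [0.0011 0.0012 0.0013]
```

```bash
python3 -m handwheel '[[0.0006,-0.0007,0.002,0,0.001,0,-1],[0.0006,-0.0007,0.002,0,0.001,0,-1],[0.0006,-0.0007,0.006,0,0.001,0,-1],[0.0006,-0.0007,0.01,0,0.001,0,-1],[0.0006,-0.0007,0.014,0,0.001,0,-1],[0.0006,-0.0007,0.017,0,0.001,0,-1],[0.0006,-0.0007,0.02,0,0.001,0,-1],[0.0006,-0.0007,0.02,0,0.001,0,-1]]'; python3 -c "
from h import *
go(546.7,185.6,81,-4.2)"
```

```text
clock: 9.48
position: [546.6, 185.3, 89.0]
ee_rot: [0.036, 0.999, 0.0, -0.001]
contact_force: [-0.2, 0.5, -4.9]
gripper_width: 49.0
grasp_force: 65.1
shift m [-0.0001  0.0003  0.008 ] turn [ 0.     -0.0014  0.001 ]
```

The dowels are about 12 mm into the holes with no side force. I'll continue down to contact.

```bash
python3 -m handwheel '[[0,0,0.003,0,0,0,-1],[0,0,0.006,0,0,0,-1],[0,0,0.008,0,0,0,-1],[0,0,0.009,0,0,0,-1],[0,0,0.009,0,0,0,-1],[0,0,0.009,0,0,0,-1]]'
```

```text
clock: 10.22
position: [546.7, 185.3, 81.2]
ee_rot: [0.036, 0.999, 0.0, -0.0]
contact_force: [-3.1, -0.0, 3.7]
gripper_width: 49.0
grasp_force: 66.2
```

```bash
python3 -m handwheel '[[0,0,0.0005,0,0,0,-1],[0,0,0.001,0,0,0,-1],[0,0,0.001,0,0,0,-1],[0,0,0.001,0,0,0,-1]]'
```

```text
clock: 10.72
position: [546.7, 185.3, 81.1]
ee_rot: [0.036, 0.999, 0.0, -0.0]
contact_force: [-6.7, -0.7, 10.9]
gripper_width: 49.0
grasp_force: 67.1
```

```bash
python3 -m handwheel '[[0.0004,0,0.0007,0,0,0,-1],[0.0006,0,0.0014,0,0,0,-1],[0.0006,0,0.0014,0,0,0,-1],[0.0006,0,0.0014,0,0,0,-1],[0.0006,0,0.0014,0,0,0,-1],[0.0006,0,0.0014,0,0,0,-1]]'; cat > m7.py <<'E'
from h import *
s=read_state()
I,D=get_image("wrist"); np.savez("w6.npz",I=I,D=D,p=s["position"],q=s["ee_rot"])
I,_=get_image("scene");cv2.imwrite("pics/s2.png",cv2.resize(I[210:340,320:460],(700,600) and (646,600),interpolation=cv2.INTER_CUBIC))
print(s["position"],s["contact_force"],s["wrist_torque"],s["grasp_force"])
E
python3 m7.py; python3 m6.py w6; python3 m5.py w7 | tail -2
```

```text
clock: 11.48
position: [546.7, 185.3, 81.1]
ee_rot: [0.036, 0.999, 0.0, 0.0]
contact_force: [-7.1, -1.3, 15.1]
gripper_width: 49.1
grasp_force: 67.7
[546.6741183  185.33905166  81.07220753] [-7.13837339 -1.33167102 15.06411087] [-0.76731997  2.12620226 -0.23617697] 67.7231316268444
8910 13.856641862079126 13.072207531281109
x -50 66 -33.9 35.6 0.845147241178509
x -45 24 -33.7 35.2 0.7109997380444106
x 10 37 -34.0 36.1 1.0451549148123895
x 15 32 -33.9 35.8 0.9639221828305438
x 50 121 -33.9 35.9 1.038172730574452
x 55 605 -33.8 36.3 1.259146113233708
x 60 2741 -33.8 36.2 1.2206742099649652
x 65 2698 -33.9 36.4 1.254800716230303
x 70 2413 -33.9 35.7 0.9035169070652316
y -35 703 74.2
y -30 630 74.2
y -25 595 74.2
y -20 602 74.2
y -15 605 74.2
y -10 603 74.2
y -5 600 74.2
y 0 597 74.2
y 5 576 74.2
y 10 580 73.9
y 15 586 73.9
y 20 584 73.9
y 25 596 73.9
y 30 866 73.9
y 35 187 73.5
70 2260 z 14.0 [-31.1  31.4] 0.11
x range [-34.9 -32.4  73.1  73.9] [546.698346   185.29603186  81.09918308] [-6.50564123 -2.51345976 16.03109615] 67.72262256592512
```

View pics/s2.png

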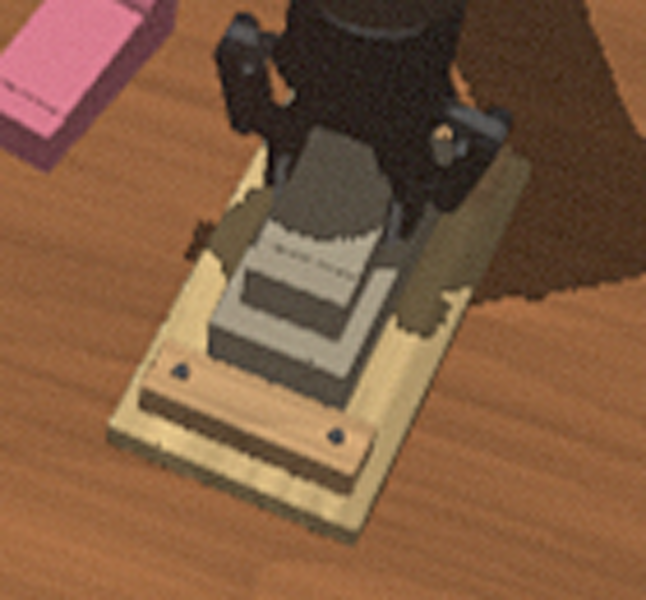

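View pics/w7.png

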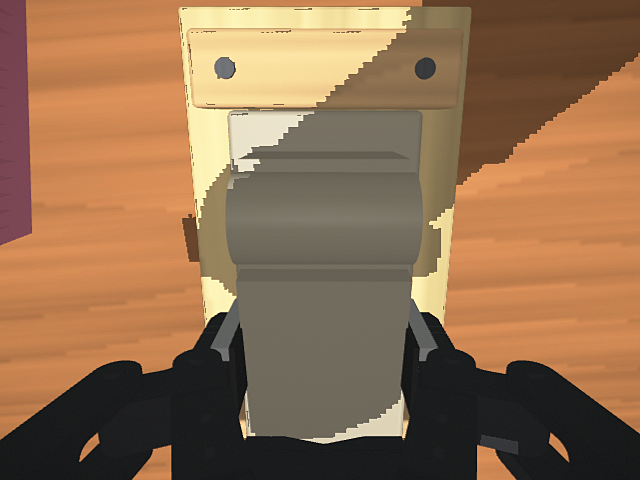

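Both views show the cap flat on the bed with its roll at the thick-dowel end. TCP height is steady at 81.1 mm, matching the 13 mm grasp height above the bed. The residual offset is under 1 mm, and the force between the stones is about 20 N. I'm handing it in.

```bash
python3 -c "
from bench import *
print(job_done())"
```

```text
the job is handed in; nothing more can be done
None
```

The cap is on both dowels, roll end over the thick one, seated on the bed to within about 0.5 mm as measured and still gripped and pressed with about 20 N between the stones. I handed the job in at about 12 s; no verdict came back.

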